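# Refill the sweet dispenser and hold its gate open to fill the dish

### The job

The sweet dispenser on the buffet has run empty. Take the scoop by its handle, tip all five chocolate balls into the dispenser's funnel while the gate is shut, and set the empty scoop back down level on the table; then pull the spring-loaded gate out by its upturned tab until the engraved lines on the slide stand at the front edge of the housing, so that all the balls run out into the dish, and finish while still holding the gate at that mark. Leave the dish and everything else on the table where it is.

Things in the scene. Friction and masses are not known exactly. Their poses are not given: they have to be found in the camera images.
- dispenser: Fixed sweet dispenser: clear funnel and tube on a steel gate housing with thin legs. Origin on the table under the tube's axis; x points from pull tab to back, z up. Funnel rim 185 mm up, 124 mm outside, 114 mm inside, 54 degree cone to a tube of 54 mm bore. Housing 148 mm wide (y), from 62 mm before the axis to 102 mm behind (spring barrel 46 mm farther), 60 to 88 mm up.
- funnel_mouth (a point): Centre of the funnel's rim, 185 mm above the table.
- housing_front (a point): Middle of the upper front edge of the gate housing, 88 mm above the table, 62 mm in front of the axis: the edge that the mark must reach. Axes as the dispenser's.
- gate (a joint): How far the gate slide is pulled out along the dispenser's -x, m: 0 = shut by its spring, stop at 0.085. At 0.060 the two dark engraved lines on its upper face stand at the housing's front edge and its round 54 mm port lies under the tube. Spring pull about 3 N at 0, 9 N at 0.060; let go, it shuts. Sweets start to fall from about 0.03.
- gate_tab (a point): Grip point in the upturned pull tab at the gate's front end, 104 mm above the table, 140 mm before the tube's axis when shut. The tab is an upright plate 40 mm wide (y), 10 mm thick (x; rolled top edge 13 mm), top 128 mm above the table; the slide's upper face below it is 76 mm up. 73 mm are free between tab and housing when shut. Axes as the dispenser's.
- gate_mark (a point): Middle between the two engraved lines on the gate's upper face; moves with the gate. Shut, it is hidden in the housing on the tube's axis.
- dish: White china dish under the outlet of the dispenser, between its legs: 108 mm across the rim, 42 mm high, floor 5 mm thick, origin at its underside's centre. It stays there.
- scoop: Stainless scoop, 0.1 to 0.25 kg, standing level with five sweets in it. Origin at the underside of its basin; x to its nose, z up. Basin 82 mm wide; floor 3 mm thick from x = -48 to 20 mm, then a ramp rising at 28 degrees to the open nose at x = 66 mm, 26 mm up; back and sides 46 mm high. The sweets roll out over the nose once it dips more than about 30 degrees.
- scoop_grip (a point): Place to grip the scoop's handle, 88 mm behind its origin and 40 mm above its underside. The handle is a straight level bar along the scoop's x, 18 mm wide (y) and 16 mm high, from 47 to 157 mm behind the origin. Axes as the scoop's.
- scoop_nose (a point): Middle of the scoop's nose edge, 66 mm ahead of its origin, 26 mm above its underside. Axes as the scoop's.
- hopper_lid: The dispenser's lid, a steel disc of 130 mm with a black knob, lying on the table. Leave it.
- mug: White mug, 78 mm wide, 92 mm high, handle at its +y. Leave it.
- pepper_mill: Dark wooden pepper mill, 54 mm wide, 150 mm high. Leave it.
- jar: Amber glass jar with a lid, 68 mm wide, 100 mm high. Leave it.
- glass: Empty drinking glass, 72 mm wide, 105 mm high. Leave it.
- tongs: Serving tongs lying on the table, about 200 mm long along x, 24 mm high. Leave them.
- sweet1_center (a point): Centre of a gold-foil chocolate ball, 24 mm diameter, 12 g; starts in the scoop.
- sweet2_center (a point): Centre of a gold-foil chocolate ball, 24 mm diameter, 12 g; starts in the scoop.
- sweet3_center (a point): Centre of a gold-foil chocolate ball, 24 mm diameter, 12 g; starts in the scoop.
- sweet4_center (a point): Centre of a gold-foil chocolate ball, 24 mm diameter, 12 g; starts in the scoop.
- sweet5_center (a point): Centre of a gold-foil chocolate ball, 24 mm diameter, 12 g; starts in the scoop.

How it is judged:
By the outcome, as a careful person would: the job done as asked, in the order asked, and still so for the second after the job is handed in, while the arm keeps its last pose, push and grip.
It also fails if it takes over 72 s, if anything falls off the work surface, if the arm or the gripper's body presses on something with over 40 N, if the wrist force passes 120 N, or if a joint passes its speed limit or range.

### The arm

A 6-joint arm with a two-finger parallel gripper is mounted at the origin on the work surface. World frame = base frame: x ahead of the robot, y to its left, z up, the work surface at z = 0. Lengths are in m, angles in rad, forces in N, time in s.
With the tool pointing down it reaches from about 0.275 to 0.75 m from the base axis. Payload 10.2 kg.
Tool frame: the origin (TCP) lies midway between the tips of the shut fingers; the grasp point (between the pads) lies 19 mm behind it (env.hold_point_z is the distance from the TCP to the grasp point, in m); z points along the fingers, y is the line along which they close (so a half turn about z gives the same grasp; the last joint's range is limited). The gripper opens to 85 mm and grips with 20 to 120 N. Pads are 22 mm wide; open, the fingers measure 114 mm over their backs; the gripper's body (76 mm by 85 mm) begins 54 mm behind the grasp point. The pads swing forward as they close: fully open they stand 13 mm farther back than shut.
Start: joints at [-1.422, 0.313, 1.498, -0, 1.331, -0.223], TCP at [0.191, -0.489, 0.192] pointing down, gripper open.
Joint ranges: [-2.94, 2.94], [-0.97, 2.17], [0.19, 2.56], [-1.23, 4.37], [0.02, 3.11], [-2.88, 2.88]. Speed limits (rad/s): [2.39, 2.39, 3.01, 3.14, 3.14, 3.14].

### API

Orientations are given as a unit quaternion [x, y, z, w].
In Python, from bench import env, kinematics, monitor, eyes, job gives the robot as it stands. The module is installed in compiled form; this text tells all that it offers. Calls block until the motion is done:
- env.reach(position, orientation): joint-space move of the TCP to a pose.
- env.movel(position, velocity=0.15, frame=None, guard=None): straight line of the TCP; frame=None keeps the orientation; velocity is the mean speed in m/s. With guard (N) it stops when the force on the tool has changed by that much, and returns True; else False.
- env.set_joints(angles): joint-space move.
- env.release() and env.close_gripper(effort=None): open the fingers fully, or close them until they stop; effort is the grip in N (None keeps the last).
- env.hold(seconds).
- kinematics.ik(position, orientation): joint angles nearest the present ones, or None.
- monitor.sense(): the state.
- eyes.grab_frame(name): name is "side" or "top" or "wrist"; returns a dict with "frame" (420x560x3 uint8, red, green, blue), "mtx" (3x3 intrinsics, pixels), "k1" (the pictures are not rectified: a ray, as slopes to the right and down, at radius r is drawn at 1 + k1 r^2 times it, then the intrinsics apply), "view" (4x4, takes a point from world to camera coordinates). Camera axes: x right, y down, z forward; pixel columns grow to the right and rows downward; lengths in m; the calibration is good to about 2 mm. A picture is of the moment at which its call begins. There is no depth.
A pose or a line that the arm cannot do raises env.MotionError and nothing moves.
- job.hand_in(): hands the job in; it is judged then, once.
The state is a dict: "clock": time; "joints": joint angles; "qvel": joint speeds; "joint_efforts": joint torques, N m; "position": TCP position; "ee_rot": TCP orientation; "contact_force": force on the tool from outside, world axes, zero at the start; "ft_torque": the same for the moment, N m; "finger_gap": opening from 0.0 (shut) to 1.0 (fully open); "gripper_force": force on a finger pad.
Only numpy, scipy, OpenCV 4.12 (cv2) and the standard library are available. Lean on these libraries where they do the work, as an engineer would, in place of code of your own. Each camera call takes 0.05 s, during which the arm holds its last target. There are 200 camera calls.

## Working session

There is one attempt and no reset: what is moved stays moved. The work goes in short steps, each a Python script; the robot and the scene stay as the last script left them, time stands still between calls to the robot, and variables do not carry over. Pictures are saved under pics/ and viewed, at most 10 in all, crops included, and the job is handed in when it is done.

```bash
mkdir -p pics
cat > h.py <<'E'
import numpy as np, cv2
from bench import env, kinematics, monitor, eyes, job
from scipy.spatial.transform import Rotation as R
def ray(f,uv):
    d=np.array([f['k1'],0,0,0,0],float)
    p=cv2.undistortPoints(np.array([[uv]],float),f['mtx'],d)[0,0]
    V=np.array(f['view']);o=-V[:3,:3].T@V[:3,3];r=V[:3,:3].T@np.array([p[0],p[1],1]);return o,r/np.linalg.norm(r)
def plane(f,uv,z):
    o,r=ray(f,uv);return o+r*(z-o[2])/r[2]
def proj(f,P):
    V=np.array(f['view']);q=cv2.projectPoints(np.array(P,float).reshape(-1,1,3),cv2.Rodrigues(V[:3,:3])[0],V[:3,3],f['mtx'],np.array([f['k1'],0,0,0,0.]))[0];return q[:,0]
def tri(obs):
    A=np.zeros((3,3));b=np.zeros(3)
    for f,uv in obs:
        o,r=ray(f,uv);M=np.eye(3)-np.outer(r,r);A+=M;b+=M@o
    x=np.linalg.solve(A,b)
    return x,[np.linalg.norm((np.eye(3)-np.outer(r,r))@(x-o)) for o,r in [ray(f,u) for f,u in obs]]
def save(f,name,box=None,s=1):
    im=f['frame'][:,:,::-1]
    if box: im=im[box[1]:box[3],box[0]:box[2]]
    cv2.imwrite(name,cv2.resize(im,None,fx=s,fy=s,interpolation=cv2.INTER_CUBIC))
E
python3 - <<'E'
from h import *
import pickle
F={n:eyes.grab_frame(n) for n in('side','top','wrist')}
pickle.dump(F,open('F0.pkl','wb'))
for n in('side','top'):
    save(F[n],f'pics/{n}0.png',None,1.42);V=np.array(F[n]['view']);print(n,-V[:3,:3].T@V[:3,3],V[2,:3],F[n]['mtx'][0][0],F[n]['k1'])
print(monitor.sense(),env.hold_point_z)
E
```

```text
side [0.58071405 0.90477273 0.98374532] [ 0.01848586 -0.71830594 -0.69548173] 511.0780393723753 -0.13677454113853868
top [ 0.46519035 -0.00188241  1.47696605] [ 0.12763307  0.0134519  -0.99173023] 495.0924946545863 0.052889895361699975
{'clock': 0.15, 'joints': array([-1.42235382e+00,  3.13336503e-01,  1.49819164e+00,  1.31136055e-05,
        1.33099710e+00, -2.23412600e-01]), 'qvel': array([ 8.38664724e-04, -1.30037563e-03, -2.89597228e-03, -8.05939813e-04,
        8.64661972e-05, -7.49750273e-04]), 'joint_efforts': array([ 1.73455246e-03, -4.12368143e+01, -2.59797746e+01, -1.14249399e-04,
        3.23982189e-03, -1.43687873e-05]), 'position': array([ 0.19071128, -0.48891955,  0.19128557]), 'ee_rot': array([ 9.82765389e-01,  1.84856626e-01,  2.38389267e-05, -4.65727335e-04]), 'contact_force': array([ 0.66176891, -0.5293872 , -0.92632543]), 'ft_torque': array([-0.01670467,  0.08326539,  0.02398136]), 'gripper_force': 0.0, 'finger_gap': 0.9976241765498407} 0.0187
```

View pics/side0.png

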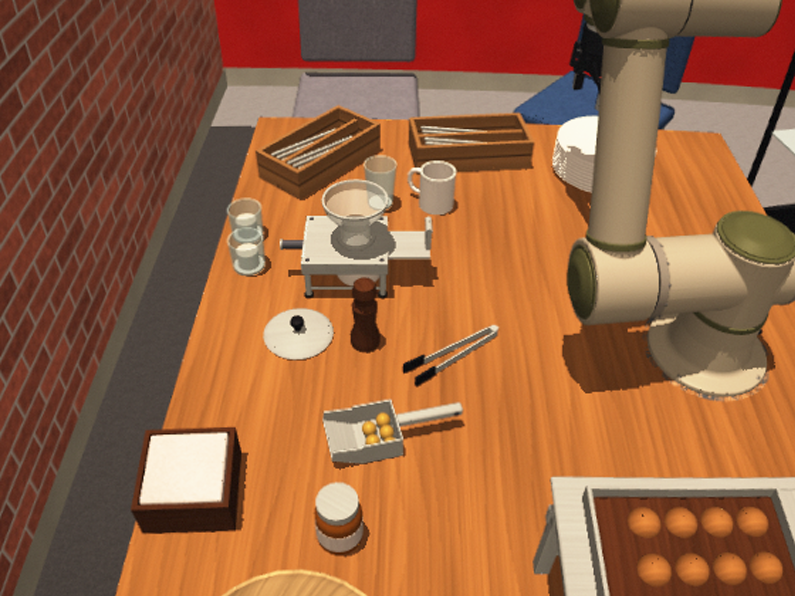

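View pics/top0.png

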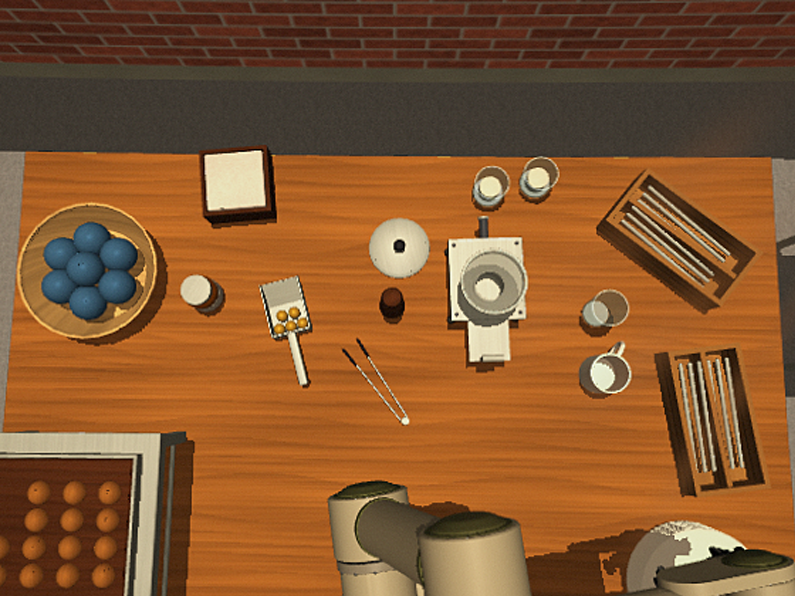

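Run:
```python
import pickle,cv2,numpy as np
F=pickle.load(open('F0.pkl','rb'))
def c(n,x0,y0,x1,y1,s,w,h):
    im=cv2.resize(F[n]['frame'][y0:y1,x0:x1,::-1],None,fx=s,fy=s,interpolation=cv2.INTER_CUBIC)
    for k in range(0,x1-x0,10): cv2.line(im,(k*s,0),(k*s,6 if k%50 else 14),(0,255,0),1)
    for k in range(0,y1-y0,10): cv2.line(im,(0,k*s),(6,k*s),(0,255,0),1)
    o=np.zeros((h,w,3),np.uint8);o[:im.shape[0],:im.shape[1]]=im[:h,:w];return o
A=c('top',305,145,385,265,3,240,360);B=c('side',190,120,320,220,3,400,360)
C=c('top',175,185,235,285,2,150,240)
C=c('top',175,185,235,275,4,240,360);D=c('side',220,275,335,335,4,560,240)
cv2.imwrite('pics/c1.png',np.hstack([A,C,np.zeros((360,10,3),np.uint8)]))
top=np.hstack([A,B,np.zeros((360,160,3),np.uint8)])
bot=np.hstack([cv2.resize(C,(160,240)),D,np.zeros((240,80,3),np.uint8)])
cv2.imwrite('pics/c2.png',np.vstack([top,bot]))
```

```text
(no output)
```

View pics/c2.png

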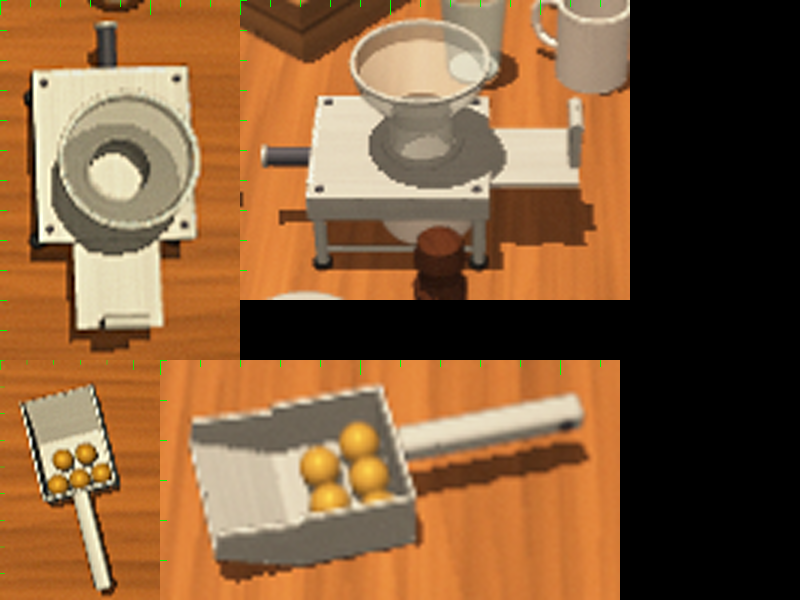

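Run:
```python
from h import *
import pickle
F=pickle.load(open('F0.pkl','rb'));T,S=F['top'],F['side']
a=lambda x,y:(305+x/3-.33,145+y/3-.33)
b=lambda x,y:(190+(x-240)/3-.33,120+y/3-.33)
c=lambda x,y:(175+x/2.667-.33,185+(y-360)/2.667-.33)
d=lambda x,y:(220+(x-160)/4-.4,275+(y-360)/4-.4)
np.set_printoptions(precision=4,suppress=True)
print('house top'); H=[]
for p in [(33,71),(188,66),(197,238),(37,243)]: H.append(plane(T,a(*p),.088));print(H[-1])
H2=[]
print('house side plane')
for p in [(318,97),(490,97),(490,197),(307,197)]: H2.append(plane(S,b(*p),.088));print(H2[-1])
H=np.array(H)
print('corner tri',[tri([(T,a(*p)),(S,b(*q))]) for p,q in [((33,71),(307,199)),((188,66),(318,97)),((197,238),(490,97)),((37,243),(490,197))]])
print('rim tri(centre)',tri([(T,a(129,162)),(S,b(420.5,65))]), plane(T,a(129,162),.185),plane(S,b(420.5,65),.185))
print('tab top tri L', tri([(T,a(103,325)),(S,b(573,100))]))
print('screws',[plane(T,a(*p),.088) for p in [(44,83),(177,78),(185,225),(50,229)]])
print('scoop')
for n,p,q in [('end',(104,588),(578,405)),('bl',(48,502),(412,497)),('br',(118,485),(380,388)),('nl',(22,403),(213,540)),('nr',(92,387),(195,443)),('hs',(80,492),(403,437))]:
    print(n,*tri([(T,c(*p)),(S,d(*q))]))
```

```text
house top
[ 0.7651 -0.1101  0.088 ]
[ 0.7713 -0.2568  0.088 ]
[ 0.6074 -0.2633  0.088 ]
[ 0.6008 -0.1141  0.088 ]
house side plane
[ 0.7717 -0.2544  0.088 ]
[ 0.6076 -0.261   0.088 ]
[ 0.6032 -0.1163  0.088 ]
[ 0.7651 -0.1097  0.088 ]
corner tri [(array([ 0.7656, -0.1103,  0.0852]), [np.float64(0.0001728537332807805), np.float64(0.00017285373328073436)]), (array([ 0.772 , -0.2573,  0.0857]), [np.float64(0.00019849843308221787), np.float64(0.0001984984330819778)]), (array([ 0.6076, -0.2637,  0.0859]), [np.float64(4.52882246163242e-05), np.float64(4.528822461623005e-05)]), (array([ 0.6019, -0.114 ,  0.0898]), [np.float64(0.001232836204996216), np.float64(0.001232836204996279)])]
rim tri(centre) (array([ 0.6662, -0.1878,  0.1774]), [np.float64(0.0013386014751746516), np.float64(0.0013386014751746937)]) [ 0.6637 -0.1867  0.185 ] [ 0.6667 -0.1779  0.185 ]
tab top tri L (array([ 0.5273, -0.167 ,  0.1588]), [np.float64(0.005298839214560257), np.float64(0.005298839214560231)])
screws [array([ 0.7536, -0.1205,  0.088 ]), array([ 0.7596, -0.2463,  0.088 ]), array([ 0.6195, -0.2523,  0.088 ]), array([ 0.6142, -0.1262,  0.088 ])]
scoop
end [0.4745 0.1789 0.0435] [np.float64(0.00121432944194024), np.float64(0.0012143294419401512)]
bl [0.568  0.2431 0.0388] [np.float64(0.002298263982410904), np.float64(0.002298263982410719)]
br [0.5877 0.1673 0.039 ] [np.float64(0.0025838419640818442), np.float64(0.0025838419640821265)]
nl [0.6766 0.2756 0.0383] [np.float64(0.0020318980061562147), np.float64(0.002031898006156108)]
nr [0.6956 0.2009 0.0255] [np.float64(0.00032185799524403176), np.float64(0.0003218579952438535)]
hs [0.5763 0.2076 0.0469] [np.float64(9.519484467038755e-05), np.float64(9.519484467029725e-05)]
```

```bash
cat >> h.py <<'E'
PSI=0.272; SO=np.array([.624,.2206,0.]); AX=np.array([.6655,-.1868]); DY=.037
HZ=env.hold_point_z
def tool(psi,th,al): return R.from_euler('z',psi)*R.from_euler('y',th)*R.from_euler('y',-al)*R.from_euler('x',np.pi)
def grip_pose(origin,psi,th,al,g=(-.088,0,.040)):
    """TCP pose holding the scoop with its origin there, nose down by th"""
    Rs=R.from_euler('z',psi)*R.from_euler('y',th); q=tool(psi,th,al)
    return np.array(origin)+Rs.apply(g)+q.apply([0,0,HZ]), q.as_quat()
def nose_pose(nose,psi,th,al,g=(-.088,0,.040)):
    Rs=R.from_euler('z',psi)*R.from_euler('y',th)
    return grip_pose(np.array(nose)-Rs.apply([.066,0,.026]),psi,th,al,g)
E
python3 - <<'E'
from h import *
np.set_printoptions(precision=2,suppress=True)
psp=-.272;f=np.array([np.cos(psp),np.sin(psp),0])
for a in (0,20,30,40):
    al=np.radians(a);print('alpha',a,kinematics.ik(*grip_pose(SO,PSI,0,al)),kinematics.ik(*grip_pose(SO+[0,0,.3],PSI,-.1,al)))
    for t,h in ((-5,.08),(28,.02),(45,.015),(60,.01),(70,.01),(75,.01)):
        n=np.array([*AX,.185+h])-f*.02
        print(t,kinematics.ik(*nose_pose(n,psp,np.radians(t),al)))
tq=(R.from_euler('z',DY+np.pi/2)*R.from_euler('x',np.pi))
tb=np.array([*AX,0])+R.from_euler('z',DY).apply([-.140,0,0]);print(tb)
for d in(0,.06):
  p=tb-R.from_euler('z',DY).apply([d,0,0])+[0,0,.104-HZ]
  for s in(0,np.pi): print(kinematics.ik(p,(R.from_euler('z',s)*tq).as_quat()))
E
```

```text
alpha 0 [ 0.15  0.6   1.54 -0.    1.    1.44] [0.14 0.3  1.2  0.01 1.53 1.44]
-5 [-0.51  0.21  1.5   0.02  1.36  1.33]
28 [-0.45  0.64  0.88 -0.1   2.1   1.37]
45 [-0.43  0.98  0.31 -0.22  2.61  1.27]
60 None
70 None
75 None
alpha 20 [0.12 0.46 1.84 0.11 0.5  1.33] [0.11 0.09 1.53 0.08 1.08 1.39]
-5 [-0.57  0.01  1.78  0.15  0.94  1.21]
28 [-0.48  0.4   1.18 -0.03  1.7   1.37]
45 [-0.44  0.69  0.7  -0.09  2.17  1.37]
60 None
70 None
75 None
alpha 30 [0.11 0.43 1.98 0.37 0.23 1.07] [0.09 0.01 1.68 0.14 0.84 1.33]
-5 [-0.61 -0.07  1.92  0.29  0.73  1.08]
28 [-0.49  0.29  1.33  0.01  1.49  1.35]
45 [-0.46  0.56  0.88 -0.05  1.96  1.37]
60 [-0.43  0.93  0.26 -0.13  2.46  1.34]
70 None
75 None
alpha 40 [ 0.09  0.43  2.1   2.16  0.14 -0.74] [ 0.08 -0.06  1.83  0.25  0.6   1.23]
-5 [-0.65 -0.14  2.06  0.54  0.53  0.82]
28 [-0.52  0.18  1.48  0.05  1.28  1.32]
45 [-0.47  0.44  1.05 -0.02  1.74  1.37]
60 [-0.44  0.75  0.55 -0.07  2.19  1.37]
70 None
75 None
[ 0.53 -0.19  0.  ]
[-0.56  0.49  1.53  0.    1.12 -0.6 ]
[-0.56  0.49  1.53 -0.    1.12  2.55]
[-0.63  0.38  1.7   0.    1.06 -0.66]
[-0.63  0.38  1.7  -0.    1.06  2.48]
```

Run:
```python
from h import *
np.set_printoptions(precision=3,suppress=True)
al=np.radians(27)
p,q=grip_pose(SO,PSI,0,al)
env.reach(p-R.from_quat(q).apply([0,0,.10]),q)
f=eyes.grab_frame('wrist');save(f,'pics/w1.png',None,1.2)
print(proj(f,[[*(SO[:2]+R.from_euler('z',PSI).apply([x,0,0])[:2]),z] for x,z in((-.157,.048),(-.088,.048),(-.047,.048),(.066,.026))]))
env.release();print(monitor.sense()['clock'])
for a in (27,):
  for psp in (-.9,-.6,-.272,.1,.4):
    for t in (60,65,70):
        fw=np.array([np.cos(psp),np.sin(psp),0]);n=np.array([*AX,.197])-fw*.02
        print(psp,t,kinematics.ik(*nose_pose(n,psp,np.radians(t),al)))
```

```text
[[279.275 297.565]
 [279.133 202.21 ]
 [279.055 150.039]
 [278.912  39.922]]
3.0083
-0.9 60 [-0.482  0.925  0.287  0.348  2.436  2.197]
-0.9 65 None
-0.9 70 None
-0.6 60 None
-0.6 65 None
-0.6 70 None
-0.272 60 None
-0.272 65 None
-0.272 70 None
0.1 60 [-0.397  0.974  0.192 -0.42   2.451  0.813]
0.1 65 None
0.1 70 None
0.4 60 [-0.376  0.914  0.306 -0.528  2.283  0.519]
0.4 65 None
0.4 70 None
```

View pics/w1.png

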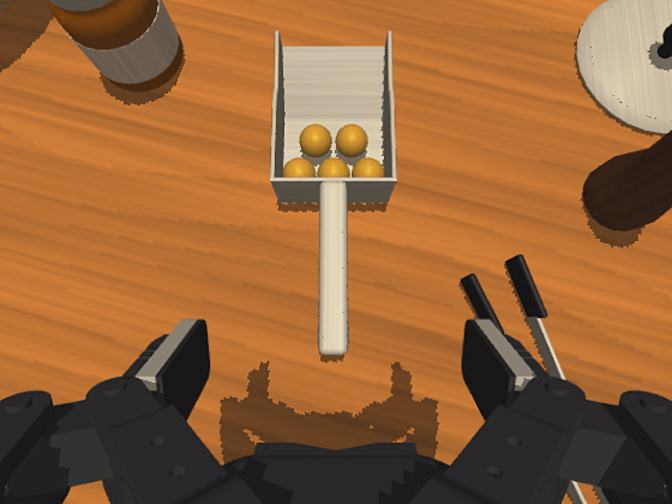

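Run:
```python
from h import *
import pickle
F=pickle.load(open('F0.pkl','rb'))
for uv in ((347,350),(344,348),(361,341),(358,338),(405,422),(370,372)):
    p=plane(F['top'],(uv[0]/1.42,uv[1]/1.42),.02);print(p,R.from_euler('z',-PSI).apply(p-SO))
```

```text
[0.54353751 0.09367082 0.02      ] [-0.11160492 -0.10064577  0.02      ]
[0.5475986  0.09996959 0.02      ] [-0.10600092 -0.09566961  0.02      ]
[0.56251023 0.065001   0.02      ] [-0.10103211 -0.13335874  0.02      ]
[0.56866063 0.07133532 0.02      ] [-0.09340606 -0.12890965  0.02      ]
[ 0.39849645 -0.02765318  0.02      ] [-0.28390833 -0.17854284  0.02      ]
[0.4988559  0.04533463 0.02      ] [-0.16762977 -0.13520081  0.02      ]
```

Run:
```python
from h import *
np.set_printoptions(precision=3,suppress=True)
for a in (33,30,27):
    al=np.radians(a);p,q=grip_pose(SO,PSI,0,al)
    psp=-.272;fw=np.array([np.cos(psp),np.sin(psp),0]);n=np.array([*AX,.197])-fw*.02
    print(a,[t for t in (60,63,66) if kinematics.ik(*nose_pose(n,psp,np.radians(t),al)) is not None])
    try:
        env.reach(p-R.from_quat(q).apply([0,0,.08]),q)
        hit=env.movel(p,velocity=.08,guard=15);print('hit',hit);break
    except env.MotionError as e: print(e)
s=monitor.sense();print(a,s['clock'],s['joints'],s['position']-p)
env.close_gripper(effort=110)
s=monitor.sense();print(s['finger_gap'],s['gripper_force'],s['contact_force'])
env.movel(p+[0,0,.03],velocity=.05)
s=monitor.sense();print(s['finger_gap'],s['gripper_force'],s['contact_force'],s['joints'],s['clock'])
p2,q2=grip_pose(SO+[0,0,.27],PSI,-.12,al)
env.movel(p2,velocity=.12,frame=q2) if 0 else env.movel(p+[0,0,.15],velocity=.12)
f=eyes.grab_frame('wrist');t=eyes.grab_frame('side')
cv2.imwrite('pics/g1.png',np.hstack([f['frame'][:,100:460,::-1],t['frame'][120:,150:450,::-1].repeat(1,0) if 0 else cv2.copyMakeBorder(t['frame'][120:,150:450,::-1],0,120,0,0,cv2.BORDER_CONSTANT)]))
s=monitor.sense();print(s['clock'],s['joints'])
```

```text
33 [60]
hit False
33 4.475 [0.1   0.427 2.014 0.621 0.161 0.811] [0. 0. 0.]
-0.003906223393569922 0.0 [-0.741  0.187 -0.506]
-0.0016432673525482628 0.0 [ 0.502 -0.228  0.102] [0.1   0.364 1.998 0.42  0.23  1.016] 5.9917
7.2417 [0.1   0.161 1.876 0.181 0.544 1.271]
```

View pics/g1.png

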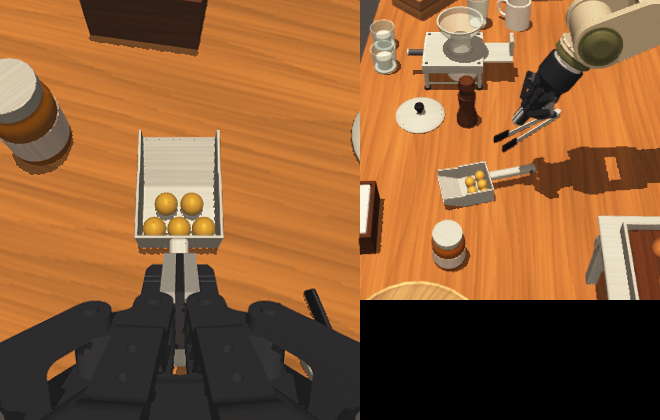

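The fingers closed on nothing (gap 0): the wrist and side views show the scoop still standing at its place with five sweets. I'll check the pose and look at the grasp pose before closing.

Run:
```python
from h import *
np.set_printoptions(precision=3,suppress=True)
al=np.radians(33);p,q=grip_pose(SO,PSI,0,al)
s=monitor.sense();print(s['position'],p,s['ee_rot'],q)
env.release();s=monitor.sense();print('gap',s['finger_gap'])
env.movel(p+[0,0,.0],velocity=.1,guard=15)
s=monitor.sense();print(s['position'],s['ee_rot'],s['finger_gap'],s['clock'],s['contact_force'])
f=eyes.grab_frame('wrist');t=eyes.grab_frame('side')
a=f['frame'][150:420,80:480,::-1]; b=cv2.resize(t['frame'][255:345,210:343,::-1],(400,270),interpolation=cv2.INTER_CUBIC)
cv2.imwrite('pics/g2.png',np.hstack([a,b]))
gp=p-R.from_quat(q).apply([0,0,HZ]);print(gp,proj(f,[p,gp]),proj(t,[p,gp]))
```

```text
[0.549 0.2   0.173] [0.549 0.2   0.024] [ 0.95   0.13   0.281 -0.039] [ 0.95   0.13   0.281 -0.039]
gap 0.9998584917393393
[0.549 0.2   0.025] [ 0.95   0.13   0.282 -0.038] 0.9995860895585151 9.675 [0.609 0.565 0.087]
[0.539 0.197 0.04 ] [[280.066 242.102]
 [280.14  255.496]] [[291.986 297.305]
 [296.535 292.377]]
```

View pics/g2.png

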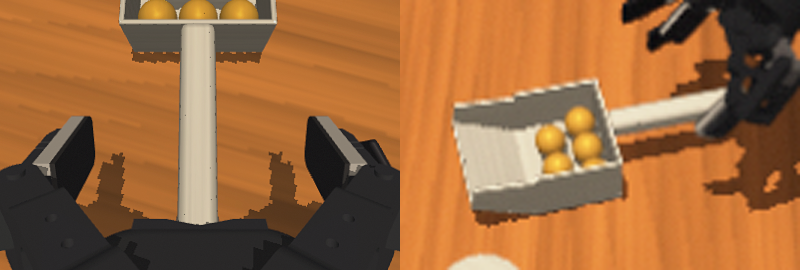

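Run:
```python
from h import *
np.set_printoptions(precision=3,suppress=True)
al=np.radians(33);p,q=grip_pose(SO,PSI,0,al)
env.movel(p+[0,0,-.007],velocity=.05,guard=15)
env.close_gripper(effort=60)
s=monitor.sense();print(s['position'],s['finger_gap'],s['gripper_force'],s['clock'],s['contact_force'])
env.hold(.3)
s=monitor.sense();print(s['position'],s['finger_gap'],s['gripper_force'],s['clock'],s['contact_force'])
f=eyes.grab_frame('wrist');t=eyes.grab_frame('side')
a=f['frame'][150:420,80:480,::-1]; b=cv2.resize(t['frame'][255:345,210:343,::-1],(400,270),interpolation=cv2.INTER_CUBIC)
cv2.imwrite('pics/g3.png',np.hstack([a,b]))
```

```text
[0.549 0.2   0.017] -0.004502496899783533 0.0 10.95 [1.001 0.254 0.21 ]
[0.549 0.2   0.017] -0.003173503099499875 0.0 11.25 [-0.181  0.601 -0.61 ]
```

View pics/g3.png

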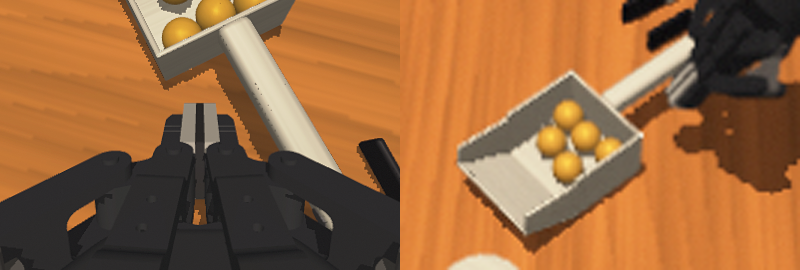

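Run:
```python
from h import *
np.set_printoptions(precision=4,suppress=True)
f=eyes.grab_frame('wrist');t=eyes.grab_frame('side')
s=monitor.sense();P=s['position'];q=R.from_quat(s['ee_rot'])
x,e=tri([(f,(280,253)),(t,(304.4,288.3))]);print(x,e,'in tool:',q.inv().apply(x-P))
print(proj(t,[P]),proj(f,[P]),q.apply([0,0,1]))
V=np.array(f['view']);c=-V[:3,:3].T@V[:3,3];print('cam in tool',q.inv().apply(c-P),q.inv().apply(V[2,:3]))
# scoop now: sweets by colour
for n,fr in(('wrist',f),('side',t)):
    h=cv2.cvtColor(fr['frame'],cv2.COLOR_RGB2HSV);m=cv2.inRange(h,(18,150,120),(30,255,255))
    c=[(cv2.contourArea(k),cv2.boundingRect(k)) for k in cv2.findContours(m,0,2)[0] if cv2.contourArea(k)>25];print(n,c)
```

```text
[0.5287 0.1979 0.0609] [np.float64(0.006731466219655015), np.float64(0.006731466219654965)] in tool: [ 0.0069 -0.0037 -0.0475]
[[291.8695 299.1035]] [[280.1611 241.8503]] [ 0.5246  0.1463 -0.8387]
cam in tool [ 0.0687 -0.0003 -0.1821] [-0.2689 -0.0004  0.9632]
wrist [(672.5, (242, 167, 39, 31)), (864.5, (276, 145, 40, 33)), (678.0, (315, 132, 37, 30)), (989.5, (236, 115, 38, 35)), (962.0, (279, 106, 38, 35))]
side [(47.0, (261, 306, 9, 8)), (39.5, (256, 297, 9, 8)), (86.5, (261, 289, 15, 15))]
```

Run:
```python
from h import *
np.set_printoptions(precision=4,suppress=True)
s=monitor.sense();P=s['position']
env.movel(P+[0,0,.13],velocity=.2)
q=(R.from_euler('z',.27)*R.from_euler('x',np.pi)).as_quat()
env.reach([.42,.17,.09],q)
h=env.movel([.42,.17,.045],velocity=.15,guard=6);print(h)
if not h:
    h=env.movel([.42,.17,-.03],velocity=.03,guard=5);print(h)
s=monitor.sense();print('touch z',s['position'],s['contact_force'],s['clock'])
env.movel([.42,.17,.10],velocity=.2)
f=eyes.grab_frame('wrist');t=eyes.grab_frame('top');sd=eyes.grab_frame('side')
import pickle;pickle.dump((f,t,sd),open('F1.pkl','wb'))
V=np.array(f['view']);c=-V[:3,:3].T@V[:3,3];print(c,V[2,:3])
save(t,'pics/x.png')
print(proj(f,[[.62,.22,.02]]),proj(t,[[.62,.22,.02]]))
for n,fr in(('wrist',f),('side',sd),('top',t)):
    h=cv2.cvtColor(fr['frame'],cv2.COLOR_RGB2HSV);m=cv2.inRange(h,(18,150,110),(30,255,255))
    print(n,[cv2.boundingRect(k) for k in cv2.findContours(m,0,2)[0] if cv2.contourArea(k)>15])
    if n=='side': a=cv2.resize(fr['frame'][250:350,200:345,::-1],None,fx=3,fy=3,interpolation=cv2.INTER_CUBIC)
    if n=='top': b=cv2.resize(fr['frame'][180:280,165:265,::-1],None,fx=3,fy=3,interpolation=cv2.INTER_CUBIC)
cv2.imwrite('pics/s2.png',np.hstack([a,b]))
```

```text
False
False
touch z [ 0.42    0.17   -0.0299] [0.096  0.3762 0.3065] 16.3
[0.4857 0.1886 0.2815] [-0.2609 -0.0711 -0.9627]
[[ 288.4805 -118.003 ]] [[202.2357 220.1286]]
wrist []
side [(261, 306, 9, 9), (275, 301, 8, 7), (256, 297, 9, 8), (261, 289, 15, 15)]
top [(199, 226, 13, 13), (71, 223, 23, 13), (211, 221, 7, 7), (195, 221, 7, 7), (203, 217, 7, 7)]
```

View pics/s2.png

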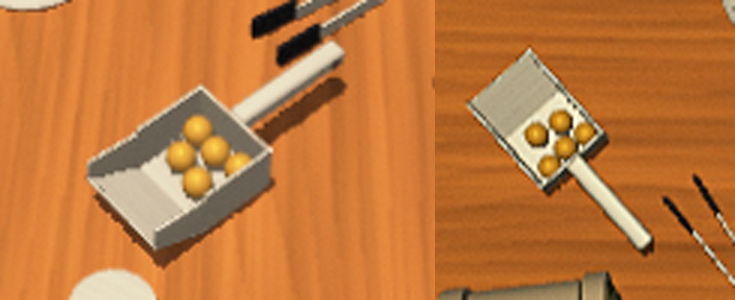

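Run:
```python
from h import *
import pickle
np.set_printoptions(precision=4,suppress=True)
env.movel([.42,.17,-.02],velocity=.2,guard=6)
h=env.movel([.42,.17,-.06],velocity=.03,guard=4)
s=monitor.sense();print(h,'touch z',s['position'],s['contact_force'],s['clock'])
env.movel([.42,.17,.10],velocity=.2)
f,t,sd=pickle.load(open('F1.pkl','rb'))
a=lambda x,y:(200+x/3-.33,250+y/3-.33)
b=lambda x,y:(165+(x-435)/3-.33,180+y/3-.33)
for n,p,q in [('end',(648,243),(338,50)),('hs',(574,158),(238,112)),('bl',(545,188),(270,152)),('br',(605,137),(203,90)),('nl',(470,103),(155,235)),('nr',(530,50),(90,170))]:
    print(n,*tri([(t,b(*p)),(sd,a(*q))]))
for x,y in((665,200),(668,208),(697,178)): print('tong',plane(t,b(x,y),.02))
```

```text
True touch z [ 0.42    0.17   -0.0396] [-2.7759 -1.1003 10.766 ] 18.7583
end [0.5012 0.1168 0.0382] [np.float64(6.664017113987716e-05), np.float64(6.664017113989254e-05)]
hs [0.5807 0.1893 0.0483] [np.float64(0.0010491109906937677), np.float64(0.0010491109906938197)]
bl [0.5539 0.2179 0.0372] [np.float64(0.0007357189028603631), np.float64(0.0007357189028603158)]
br [0.6055 0.1609 0.0374] [np.float64(0.0019754415897170483), np.float64(0.0019754415897170635)]
nl [0.6363 0.294  0.0361] [np.float64(0.0007561666656773409), np.float64(0.0007561666656772099)]
nr [0.6891 0.2374 0.034 ] [np.float64(0.00014475010588043828), np.float64(0.00014475010588009437)]
tong [0.5438 0.1026 0.02  ]
tong [0.5361 0.0995 0.02  ]
tong [0.5658 0.0716 0.02  ]
```

```bash
sed -i 's/^HZ=.*/HZ=env.hold_point_z+.039/; s/(-.088,0,.040)/(-.080,0,.040)/g' h.py
cat >> h.py <<'E'
PS2=.742; S2=np.array([.6153,.2217,0.])
E
python3 - <<'E'
from h import *
np.set_printoptions(precision=2,suppress=True)
for a in (10,20,25,30,35):
    al=np.radians(a);print('alpha',a,kinematics.ik(*grip_pose(S2,PS2,0,al)),kinematics.ik(*grip_pose(SO,PSI,0,al)),kinematics.ik(*grip_pose(SO+[0,0,.25],PSI,-.1,al)))
    for psp in (-.9,-.6,-.272,.1,.4):
        r=[]
        for t in (-5,28,45,55,60,65,70,75):
            fw=np.array([np.cos(psp),np.sin(psp),0]);n=np.array([*AX,.2])-fw*.025
            j=kinematics.ik(*nose_pose(n,psp,np.radians(t),al))
            if j is not None: r.append((t,round(j[2],2)))
        print(psp,r)
E
```

```text
alpha 10 [0.04 0.61 1.66 0.17 0.74 0.76] [0.14 0.61 1.67 0.04 0.69 1.41] [0.13 0.27 1.49 0.04 1.11 1.42]
-0.9 [(-5, np.float64(1.59)), (28, np.float64(1.1)), (45, np.float64(0.77)), (55, np.float64(0.54)), (60, np.float64(0.39)), (65, np.float64(0.19))]
-0.6 [(-5, np.float64(1.72)), (28, np.float64(1.14)), (45, np.float64(0.76)), (55, np.float64(0.47)), (60, np.float64(0.27))]
-0.272 [(-5, np.float64(1.77)), (28, np.float64(1.16)), (45, np.float64(0.76)), (55, np.float64(0.44)), (60, np.float64(0.2))]
0.1 [(-5, np.float64(1.71)), (28, np.float64(1.14)), (45, np.float64(0.76)), (55, np.float64(0.48)), (60, np.float64(0.28))]
0.4 [(-5, np.float64(1.57)), (28, np.float64(1.09)), (45, np.float64(0.78)), (55, np.float64(0.55)), (60, np.float64(0.41)), (65, np.float64(0.24))]
alpha 20 [-0.01  0.58  1.77  0.44  0.58  0.48] [0.13 0.56 1.79 0.12 0.44 1.33] [0.12 0.2  1.62 0.09 0.88 1.38]
-0.9 [(-5, np.float64(1.68)), (28, np.float64(1.2)), (45, np.float64(0.87)), (55, np.float64(0.64)), (60, np.float64(0.5)), (65, np.float64(0.33))]
-0.6 [(-5, np.float64(1.83)), (28, np.float64(1.26)), (45, n
[... 2559 characters left out ...]
37))]
-0.6 [(-5, np.float64(1.99)), (28, np.float64(1.44)), (45, np.float64(1.07)), (55, np.float64(0.82)), (60, np.float64(0.67)), (65, np.float64(0.5)), (70, np.float64(0.27))]
-0.272 [(-5, np.float64(2.07)), (28, np.float64(1.48)), (45, np.float64(1.09)), (55, np.float64(0.82)), (60, np.float64(0.67)), (65, np.float64(0.48)), (70, np.float64(0.22))]
0.1 [(-5, np.float64(1.97)), (28, np.float64(1.43)), (45, np.float64(1.07)), (55, np.float64(0.82)), (60, np.float64(0.67)), (65, np.float64(0.51)), (70, np.float64(0.28))]
0.4 [(-5, np.float64(1.76)), (28, np.float64(1.32)), (45, np.float64(1.02)), (55, np.float64(0.81)), (60, np.float64(0.69)), (65, np.float64(0.55)), (70, np.float64(0.39))]
```

```bash
cat >> h.py <<'E'
AL=np.radians(27)
def gold(fr):
    m=cv2.inRange(cv2.cvtColor(fr['frame'],cv2.COLOR_RGB2HSV),(18,140,90),(30,255,255))
    return [(int(x),int(y),int(w),int(h)) for x,y,w,h in [cv2.boundingRect(k) for k in cv2.findContours(m,0,2)[0] if cv2.contourArea(k)>12]]
def st(*k):
    s=monitor.sense();print(round(s['clock'],1),'gap',round(s['finger_gap'],3),'gf',round(s['gripper_force'],1),'F',s['contact_force'].round(1),'p',s['position'].round(3),*k);return s
E
python3 - <<'E'
from h import *
p,q=grip_pose(S2,PS2,0,AL)
env.release()
env.reach(p-R.from_quat(q).apply([0,0,.08]),q)
print(env.movel(p,velocity=.08,guard=12));st()
env.close_gripper(effort=110);s=st()
if s['finger_gap']>.1:
    env.movel(p+[0,0,.02],velocity=.05);st('lifted')
    env.movel(p+[0,0,.12],velocity=.12)
    env.hold(.2);st('lifted')
    f=eyes.grab_frame('wrist')
    print('gold',gold(f))
    gp=S2+[0,0,.12];Rs=R.from_euler('z',PS2)
    print('nose corners/back corners expected',proj(f,[gp+Rs.apply(v) for v in([.066,.041,.026],[.066,-.041,.026],[-.048,.041,.046],[-.048,-.041,.046])]).round(0).tolist())
    save(f,'pics/l1.png')
E
```

```text
False
22.6 gap 1.003 gf 0.0 F [-0.3  0.   0.8] p [ 0.576  0.185 -0.011]
23.2 gap 0.192 gf 107.5 F [-2.5  0.2  4.7] p [ 0.576  0.185 -0.011]
23.8 gap 0.189 gf 107.4 F [-0.4 -0.9 -2.1] p [0.576 0.185 0.009] lifted
25.0 gap 0.189 gf 107.4 F [ 0.3 -0.2 -2.5] p [0.575 0.185 0.108] lifted
gold [(307, 161, 49, 35), (209, 161, 49, 36), (259, 155, 48, 41), (286, 111, 47, 48), (234, 101, 46, 47)]
nose corners/back corners expected [[200.0, 0.0], [360.0, -0.0], [175.0, 210.0], [385.0, 210.0]]
```

```bash
cat >> h.py <<'E'
PP=-.272; FW=np.array([np.cos(PP),np.sin(PP),0]); MOUTH=np.array([*AX,.185])
def tip(th,h,v,off=.025):
    p,q=nose_pose(MOUTH-FW*off+[0,0,h],PP,np.radians(th),AL); env.movel(p,velocity=v,frame=q)
E
python3 - <<'E'
from h import *
r0=np.hypot(*AX)-.025-.066-.04
env.reach(*grip_pose([r0*np.cos(PSI),r0*np.sin(PSI),.25],PSI,np.radians(-6),AL));st()
p,q=nose_pose(MOUTH-FW*.065+[0,0,.085],PP,np.radians(-6),AL)
env.reach(p,q);st('at funnel')
tip(-5,.075,.1)
f=eyes.grab_frame('wrist');print('gold',gold(f))
tip(20,.04,.06)
f=eyes.grab_frame('wrist');print('gold',gold(f));save(f,'pics/p1.png')
print('rim centre',proj(f,[MOUTH]))
t=eyes.grab_frame('top');cv2.imwrite('pics/p2.png',np.hstack([cv2.resize(f['frame'][:,:,::-1],None,fx=.75,fy=.75)[:300],cv2.resize(t['frame'][130:270,270:410,::-1],(300,300))]))
st()
E
```

```text
25.7 gap 0.186 gf 107.6 F [-0.3  0.1 -1.6] p [0.489 0.137 0.233]
26.7 gap 0.189 gf 107.6 F [-0.1 -0.1 -1.4] p [ 0.492 -0.138  0.22 ] at funnel
gold [(213, 108, 144, 89)]
gold [(305, 55, 47, 49), (252, 49, 46, 50), (204, 47, 47, 50), (281, 6, 48, 53), (227, 0, 48, 51)]
rim centre [[280.71856183 -15.31993847]]
28.1 gap 0.191 gf 107.6 F [-0.1 -0.1 -1.6] p [ 0.52  -0.146  0.231]
```

View pics/p2.png

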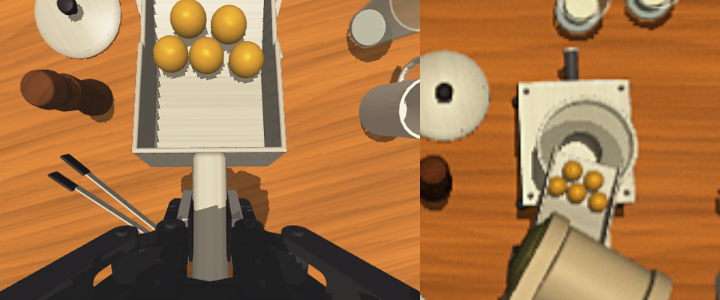

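Run:
```python
from h import *
for th,h in((28,.025),(34,.02),(40,.018),(46,.018),(52,.018),(58,.018),(61,.018)): tip(th,h,.05)
env.hold(.5);st('poured')
t=eyes.grab_frame('top');s=eyes.grab_frame('side');w=eyes.grab_frame('wrist')
print(gold(t),gold(s),gold(w))
import pickle;pickle.dump((w,t,s),open('F2.pkl','wb'))
print(proj(t,[MOUTH,[*AX,.1]]),proj(s,[MOUTH,[*AX,.1]]))
```

```text
31.1 gap 0.191 gf 107.7 F [-0.1  0.2 -1.3] p [ 0.554 -0.156  0.29 ] poured
[(71, 218, 28, 18), (80, 216, 9, 7), (15, 205, 22, 28), (77, 163, 12, 5)] [] []
[[347.71521648 197.98213271]
 [343.38493695 202.58716528]] [[250.51390058 139.33839   ]
 [251.12511302 164.4935693 ]]
```

Run:
```python
from h import *
tip(45,.03,.2);tip(20,.05,.2);tip(-3,.085,.2)
w=eyes.grab_frame('wrist');print('w',gold(w))
r0=np.hypot(*AX)-.025-.066-.04
env.reach(*grip_pose([r0*np.cos(PSI),r0*np.sin(PSI),.25],PSI,0,AL))
t=eyes.grab_frame('top');s=eyes.grab_frame('side');w=eyes.grab_frame('wrist')
def loose(f,b):
    im=f['frame'][b[1]:b[3],b[0]:b[2]];m=cv2.inRange(cv2.cvtColor(im,cv2.COLOR_RGB2HSV),(15,90,60),(32,255,255))
    return [(int(x)+b[0],int(y)+b[1],int(u),int(v)) for x,y,u,v in [cv2.boundingRect(k) for k in cv2.findContours(m,0,2)[0] if cv2.contourArea(k)>8]]
print('top',gold(t),loose(t,(300,150,390,260)),'side',loose(s,(190,110,320,230)),'w',gold(w))
st()
A=cv2.resize(t['frame'][140:270,290:400,::-1],(400,473));B=cv2.resize(s['frame'][110:230,190:290,::-1],(394,473))
cv2.imwrite('pics/q1.png',np.hstack([A,B]))
```

```text
w []
top [(80, 216, 9, 7), (70, 212, 33, 24), (15, 205, 22, 28), (335, 193, 18, 17), (97, 191, 6, 7), (77, 163, 16, 7)] [(335, 193, 18, 18)] side [(241, 158, 18, 15), (229, 143, 9, 7), (230, 129, 28, 14), (256, 110, 24, 11)] w []
34.3 gap 0.19 gf 107.6 F [ 0.3 -0.3 -0.9] p [0.488 0.135 0.238]
```

View pics/q1.png

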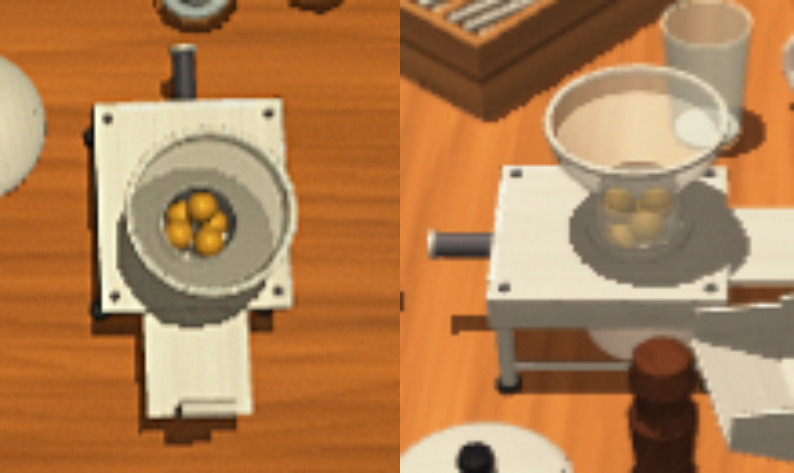

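Run:
```python
from h import *
import pickle
np.set_printoptions(precision=4,suppress=True)
p,q=grip_pose(SO,PSI,0,AL)
env.reach(p+[0,0,.06],q)
env.movel(p+[0,0,.012],velocity=.12)
print(env.movel(p-[0,0,.004],velocity=.025,guard=2.5));st()
env.release();env.movel(p-R.from_quat(q).apply([0,0,.12]),velocity=.2);st()
f=eyes.grab_frame('wrist')
print('expected handle end, start, nose',proj(f,[SO+R.from_euler('z',PSI).apply(v) for v in([-.157,0,.048],[-.047,0,.048],[.066,.041,.026],[.066,-.041,.026],[-.048,.041,.046],[-.048,-.041,.046])]).round(0).tolist())
h=cv2.cvtColor(f['frame'],cv2.COLOR_RGB2HSV);m=cv2.inRange(h,(0,0,110),(40,75,255))
c=max(cv2.findContours(m,0,2)[0],key=lambda k:cv2.contourArea(k) if abs(cv2.boundingRect(k)[0]+cv2.boundingRect(k)[2]/2-279)<60 else 0);print(cv2.boundingRect(c),cv2.contourArea(c),cv2.approxPolyDP(c,5,True)[:,0].tolist())
F=pickle.load(open('F0.pkl','rb'));T,S=F['top'],F['side']
print('tab ends @.128',plane(T,(338.8,252),.128),plane(T,(355.2,250.4),.128))
D=R.from_euler('z',DY)
print('side proj tab corners',proj(S,[np.array([*AX,0])+D.apply(v) for v in([-.14,.02,.128],[-.14,-.02,.128],[-.14,.02,.076],[-.145,.03,.076])]))
```

```text
True
36.3 gap 0.19 gf 108.3 F [-0.3 -0.2  2.7] p [ 0.572  0.206 -0.011]
37.7 gap 1.002 gf 0.0 F [-1.  -0.1 -0.7] p [0.52  0.191 0.095]
expected handle end, start, nose [[280.0, 324.0], [280.0, 162.0], [231.0, 43.0], [329.0, 42.0], [223.0, 165.0], [337.0, 165.0]]
(223, 25, 113, 294) 15158.0 [[329, 25], [332, 157], [321, 153], [324, 39], [233, 40], [234, 157], [226, 157], [226, 27], [223, 161], [270, 161], [271, 318], [293, 313], [288, 161], [335, 160]]
tab ends @.128 [ 0.526  -0.1698  0.128 ] [ 0.5309 -0.2141  0.128 ]
side proj tab corners [[302.9847 161.2436]
 [302.2598 152.1201]
 [302.0461 176.0658]
 [304.0459 178.4368]]
```

```bash
cat >> h.py <<'E'
D=R.from_euler('z',DY); TAB=np.array([.5268,-.192,.104]); TQ=(R.from_euler('z',DY+np.pi/2)*R.from_euler('x',np.pi)).as_quat()
E
python3 - <<'E'
from h import *
s=monitor.sense();env.movel(s['position']+[-.03,0,.07],velocity=.25)
p=TAB-[0,0,HZ]
env.reach(p+[0,0,.11],TQ);s=st();print(s['joints'].round(2))
print(env.movel(p,velocity=.1,guard=8));st()
env.close_gripper(effort=60);s=st('closed')
f=eyes.grab_frame('top');import pickle;pickle.dump((f,eyes.grab_frame('side')),open('F3.pkl','wb'))
E
```

```text
39.9 gap 1.005 gf 0.0 F [ 1.2 -0.4 -0.2] p [ 0.527 -0.191  0.156]
[-0.56  0.42  1.44  0.    1.28 -0.59]
False
41.1 gap 1.0 gf 0.0 F [0.5 0.7 0.5] p [ 0.527 -0.192  0.047]
41.8 gap 0.133 gf 58.2 F [2.5 1.2 0.1] p [ 0.527 -0.192  0.046] closed
```

Run:
```python
from h import *
ex=D.apply([1,0,0]);p0=monitor.sense()['position'];z=[]
for d in (0,-.002,-.004,-.002,-.001,0,.001,.002,.003):
    env.movel(p0+ex*d,velocity=.03);env.hold(.1)
    F=np.mean([monitor.sense()['contact_force'] for _ in range(1)],0)@ex;z.append((d,round(float(F),1)))
    if F<-6:break
env.movel(p0,velocity=.03)
print(z,p0);st()
```

```text
[(0, 3.3), (-0.002, 4.0), (-0.004, 3.5), (-0.002, 3.1), (-0.001, 2.7), (0, 3.3), (0.001, -1.0), (0.002, -7.4)] [ 0.52719241 -0.19202749  0.04643476]
44.9 gap 0.137 gf 58.8 F [ 3.2  0.9 -0.8] p [ 0.527 -0.192  0.046]
```

Run:
```python
from h import *
import pickle
np.set_printoptions(precision=4,suppress=True,linewidth=200)
ex=D.apply([1,0,0]);p0=np.array([.52719241,-.19202749,.04643476])
env.movel(p0-ex*.0593,velocity=.04);env.hold(1.0);s=st()
print('pull',(p0+ex*.0007-s['position'])@ex)
fr={n:eyes.grab_frame(n) for n in('side','top','wrist')};pickle.dump(fr,open('F4.pkl','wb'))
A=np.array([*AX,0])
for n,f in fr.items():
    print(n,'gold',gold(f))
    for y in(.03,.02,-.02,-.03):
        P=[A+D.apply([x,y,.076]) for x in np.arange(-.085,-.050,.0015)]
        uv=proj(f,P);g=cv2.cvtColor(f['frame'],cv2.COLOR_RGB2GRAY)
        if uv.min()>=0 and (uv<[560,420]).all(): print(y,uv[0].round(),uv[-1].round(),cv2.remap(g,uv[:,:1].astype('f4'),uv[:,1:].astype('f4'),1)[:,0])
print('dish px',proj(fr['side'],[A+[0,0,.03]]),proj(fr['top'],[MOUTH-[0,0,.17]]))
```

```text
47.6 gap 0.138 gf 58.7 F [ 8.3  1.2 -4.5] p [ 0.468 -0.194  0.046]
pull 0.059597210764112014
side gold []
0.03 [282. 178.] [270. 178.] [228 228 229 229 229 229 230 229 229 229 229 230 206 178 149 129 144 168 201 204 181 166 155 138]
0.02 [282. 176.] [269. 176.] [225 225 225 225 225 224 224 226 202 160 133 111 107 105 105 106 109 110 108 107 107 108 109 108]
-0.02 [282. 167.] [269. 167.] [227 227 227 228 228 227 227 227 226 224 181 142 122 108 109 109 109 109 110 110 109 109 110 110]
-0.03 [282. 165.] [269. 164.] [225 225 225 225 225 225 225 226 226 226 226 219 198 172 140 116 101  99 103 106 107 107 107 107]
top gold [(80, 216, 9, 7), (71, 215, 30, 21), (15, 205, 23, 28), (77, 163, 14, 6)]
0.03 [333. 234.] [332. 222.] [226 226 226 227 227 226 227 228 232 236 228 218 177 140 106  75  66  64  77  87  92  93  90  89]
0.02 [336. 234.] [336. 222.] [222 221 221 221 221 221 226 232 210 185 123  73  80  85  88  88  87  86  86  88  92  92  90  90]
-0.02 [351. 233.] [350. 221.] [220 220 220 220 221 223 227 219 206 168 118  97  85  88  90  86  82  80  80  85  89  87  94 110]
-0.03 [354. 233.] [354. 221.] [216 216 217 218 217 216 215 216 218 222 226 201 172 113  69  69  69  72  78  89  93  91  88  84]
wrist gold []
dish px [[251.6013 183.7337]] [[339.5524 206.6638]]
```

Run:
```python
from h import *
import pickle
F0=pickle.load(open('F0.pkl','rb'));F4=pickle.load(open('F4.pkl','rb'));A=np.array([*AX,0])
for n in('side','top'):
  for y in(.024,.020,-.024):
    r=[]
    for F,o in((F0,0),(F4,-.06)):
        f=F[n];x=np.arange(-.170,-.115,.0005)+o
        uv=proj(f,[A+D.apply([a,y,.076]) for a in x]).astype('f4');b=cv2.remap(f['frame'][:,:,2],uv[:,:1],uv[:,1:],1)[:,0].astype(float)
        k=np.where(np.diff((b>125).astype(int)))[0];r.append((x[k]-o).round(4).tolist())
    print(n,y,r)
def loose(f,b):
    im=f['frame'][b[1]:b[3],b[0]:b[2]];m=cv2.inRange(cv2.cvtColor(im,cv2.COLOR_RGB2HSV),(17,110,40),(32,255,255))
    return [(int(x)+b[0],int(y)+b[1],int(u),int(v)) for x,y,u,v in [cv2.boundingRect(k) for k in cv2.findContours(m,0,2)[0] if cv2.contourArea(k)>4]]
for F in(F0,F4): print(loose(F['top'],(325,180,365,225)),loose(F['side'],(225,140,275,205)))
f=F4['top'];uv=proj(f,[A+D.apply([x,y,.0]) for x in(0,) for y in(0,)])[0].astype(int);print(uv,f['frame'][200:208,338:346].reshape(-1,3).mean(0),F0['top']['frame'][200:208,338:346].reshape(-1,3).mean(0))
```

```text
side 0.024 [[-0.141], []]
side 0.02 [[-0.141], []]
side -0.024 [[-0.1335], [-0.1205]]
top 0.024 [[-0.1415], [-0.16, -0.1555]]
top 0.02 [[-0.14], [-0.167, -0.1655]]
top -0.024 [[-0.1405, -0.1325, -0.132], [-0.134]]
[] []
[(347, 202, 5, 8), (335, 195, 13, 8)] []
[338 207] [176.28125  168.375    148.390625] [233.15625  225.328125 189.890625]
```

Run:
```python
from h import *
import pickle
np.set_printoptions(linewidth=220)
F=pickle.load(open('F4.pkl','rb'));A=np.array([*AX,0])
for n in('top','side'):
    f=F[n];g=cv2.cvtColor(f['frame'],cv2.COLOR_RGB2GRAY)
    uv=proj(f,[A+D.apply([-.062,y,z]) for y,z in((.028,.088),(-.028,.088),(.028,.076),(-.028,.076))]).round(1);print(n,uv.tolist())
    x0,y0=uv.min(0).astype(int)-[3,6];x1,y1=uv.max(0).astype(int)+[12 if n=='side' else 4,9];print(x0,y0);print(g[y0:y1,x0:x1])
def loose(f,b):
    im=f['frame'][b[1]:b[3],b[0]:b[2]];m=cv2.inRange(cv2.cvtColor(im,cv2.COLOR_RGB2HSV),(15,90,60),(32,255,255))
    return [(int(x)+b[0],int(y)+b[1],int(u),int(v)) for x,y,u,v in [cv2.boundingRect(k) for k in cv2.findContours(m,0,2)[0] if cv2.contourArea(k)>8]]
print(loose(F['side'],(190,110,320,230)))
print(F['side']['frame'][150:172:3,236:262:4].tolist())
```

```text
top [[333.8, 225.3], [353.8, 224.8], [333.3, 225.7], [353.1, 225.2]]
330 218
[[ 97  88  90  89  84  71 111 169 189 212 198 155 171 167 153 156 162 135 148 156 153 135 145 141 169 169 195]
 [ 95  91  92  91  89  87  82  72 133 171 158 162 217 207 186 198 191 175 182 186 189 179 195 195 235 189 164]
 [ 94  90  90  90  92  96  91  87  89  74  74 126 167 156 172 182 178 191 195 195 186 179 169 166 179 133  79]
 [ 95  93  88  90  91  91  90  88  91  88  84  87  69  75 104 110 115 131 135 136 118 109  90  81  83  79  88]
 [ 91  89  88  91  90  91  90  89  94  91  94  91  88  88  90  87  85  78  79  86  87  85  85  91  90  91  92]
 [ 83  94  94  94  92  94  93  89  92  99  93  94  94  91  96  96  91  89  90  92  89  90  94  93  94  92  92]
 [110  85  87  84  85  87  86  84  86  89  84  84  83  77  82  85  85  79  86  85  79  76  82  86  70  59  60]
 [ 80  54  56  63  77  84  87  84  86  86  84  84  83  75  90  91  90  90  87  85  83  82  83  85  65  50 164]
 [186 202  91  68  82  91  88  94  92  92  92  93  93  89  98  94  93  92  94  94  91  90  86  81  67 166 237]
 [245 251 210 104  77  9
[... 3118 characters left out ...]
134], [156, 142, 123], [136, 127, 107], [144, 131, 113], [147, 135, 116], [147, 136, 115], [162, 151, 128]], [[235, 224, 199], [118, 110, 95], [127, 117, 100], [137, 126, 108], [136, 126, 108], [138, 126, 109], [120, 110, 97]], [[117, 107, 93], [126, 116, 98], [127, 117, 101], [133, 123, 104], [137, 125, 107], [135, 125, 107], [124, 116, 99]], [[115, 104, 89], [126, 114, 98], [138, 127, 108], [147, 136, 117], [147, 136, 115], [143, 132, 115], [134, 123, 106]], [[112, 101, 87], [119, 108, 93], [139, 129, 109], [141, 131, 113], [137, 127, 108], [133, 124, 105], [120, 112, 95]], [[113, 103, 91], [120, 108, 93], [158, 144, 122], [160, 146, 124], [157, 144, 123], [156, 141, 123], [117, 105, 92]]]
```

Run:
```python
from h import *
s=monitor.sense();env.movel(s['position']-D.apply([.0006,0,0]),velocity=.02);env.hold(.3);st()
print(job.hand_in())
```

```text
48.3 gap 0.134 gf 58.7 F [ 9.   1.4 -4.6] p [ 0.468 -0.194  0.046]
the job is handed in; nothing more can be done
None
```

I handed the job in at 48 s with the gate held about 60 mm out, as measured by the arm's travel from the shut stop. The funnel tube shows empty, but I didn't see all five sweets in the dish or get a clear view of the engraved lines. The empty scoop is set down level, after two failed grasps that shoved it a little without spilling.

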